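# Lock the lid on the small electric pressure cooker

### The job

Close the pressure cooker: set its lid down flat on the rim with the lid's handle over the little open mark on the side of the cooker, then swing the handle clockwise (seen from above) until it meets the stop, straight above the cooker's own handle, with the lid pulled down tight. Leave the things standing round about where they are.

Things in the scene. Friction and masses are not known exactly. Their poses are not given: they have to be found in the camera images.
- cooker: Small electric pressure cooker without its lid, steel and black, fixed to the table. Origin: on its axis at table height, z up. Housing 146 mm in diameter up to a flat shoulder at z = 95 mm. Its own short black handle (22 mm wide, top at z = 94 mm, out to radius 127 mm) points along the body's -x axis.
- cooker_rim (a point): Centre of the steel rim's top, 120 mm above the table. Rim 104 mm outside diameter; three steel tabs stand out from it to radius 60 mm. Gaps between tabs (60 degrees each) let the lid's lugs through; they are centred at the open mark and every 120 degrees. Ramps under the tabs pull the lid down 4 mm as it turns clockwise from above; the stop comes 70 degrees from mid-gap.
- cooker_handle (a point): Top of the cooker's fixed handle, 115 mm from the cooker's axis along its -x axis, 94 mm above the table.
- cooker_mark (a point): Top of the open mark, a small black nub (10 mm wide) on the side of the cooker, 80 mm from the axis, 70 degrees counterclockwise of the cooker's handle seen from above.
- lid: Steel lid, 0.2 to 0.33 kg, 134 mm in diameter, lying right way up on the table. Origin: on its axis at the lower edge of its skirt, z up; top of the disc at z = 24 mm. Its handle points along the body's -x axis. Set on the cooker with the lugs in the gaps, it rests on a springy seal ring with its origin 107 mm above the table (120 mm if the lugs stand on the tabs); locked, at 103 mm.
- lid_lugs (a point): Centre of the lid's open underside (its origin). Inside the foot of the skirt are three lugs, 30 degrees wide, inner radius 55 mm: one under the handle and one every 120 degrees. The lid goes over the cooker's rim and tabs with 3 mm play to each side and 15 degrees of turn either way.
- lid_knob (a point): Middle of the grip length of the lid's plain round black knob: 32 mm in diameter, on the lid's axis, from z = 24 to 63 mm in the lid's frame; this point is at z = 47 mm.
- lid_handle (a point): Middle of the lid's black handle near its outer end: 115 mm from the lid's axis along its -x axis, at z = 15 mm in the lid's frame. Handle 20 mm wide, z = 6 to 24 mm, from the skirt out to radius 125 mm. Pushed sideways at 100 mm from the axis it turns the set-on lid with about 2 N at first, 6 to 11 N once tight; the tight lid stays put.
- food_tin: Bystander: food tin, 76 mm across, 58 mm high, loose. Origin under its centre.
- mug: Bystander: white mug, 97 mm high, loose. Origin under its centre.
- capsules: Bystander: long dark carton, 42 x 220 x 44 mm, loose. Origin under its centre.
- spice_a: Bystander: spice jar, 45 mm across, 106 mm high, loose, at the back. Origin under its centre.
- spoon: Bystander: teaspoon, 133 mm long, loose, near the front. Origin under its centre.

How it is judged:
By the outcome, as a careful person would: the job done as asked, in the order asked, and still so for the second after the job is handed in, with the robot touching nothing.
It also fails if it takes over 51 s, if anything falls off the work surface, if the arm or the gripper's body presses on something with over 40 N, if the wrist force passes 120 N, or if a joint passes its speed limit or range.

### The arm

A 7-joint arm with a two-finger parallel gripper is mounted at the origin on a cart in front of the work surface, level with it; the furniture and walls round the work are solid. World frame = base frame: x ahead of the robot, y to its left, z up, the work surface at z = 0. Lengths are in m, angles in degrees, forces in N, time in s.
With the tool pointing down it reaches from about 0.35 to 0.775 m from the base axis. Payload 3.1 kg.
Tool frame: the origin (TCP) lies at the very end of the fingers, on their centre line; the grasp point (between the pads) lies 19 mm behind it; z points along the fingers, y is the line along which they close (so a half turn about z gives the same grasp; the last joint's range is limited). The gripper opens to 85 mm and grips with 20 to 120 N. Pads are 22 mm wide; open, the fingers measure 114 mm over their backs; the gripper's body (76 mm by 85 mm) begins 54 mm behind the grasp point. The pads swing forward as they close: fully open they stand 13 mm farther back than shut.
Start: joints at [62.069, 17.813, 0.802, 86.603, -0.252, 75.585, -1.558], TCP at [0.237, -0.496, 0.231] pointing down, gripper open.
Joint ranges: [-154.91, 154.91], [-16.99, 109.72], [-72.82, 74.43], [7.12, 147.25], [-82.49, 262.49], [11.32, 116.49], [-174.64, 174.64]. Speed limits (degrees/s): [159.86, 159.86, 180, 180, 180, 180, 180].

### API

Orientations are given as a 3x3 rotation matrix whose columns are the frame's x, y, z axes.
In Python, from workcell import ctrl, viewer, workorder gives the robot as it stands. The module is installed in compiled form; this text tells all that it offers.
- The arm moves only by the tool apply_moves, never from a script. Its argument "deltas" is a list of rows, each a list of 3 entries, a list of its own where there are three numbers: the shift along the tool's x, y, z in cm, then the turn, a rotation vector about the tool's x, y, z in degrees, then the finger opening in cm, from 0 to 8.54. In form: [[[x, y, z], [wx, wy, wz], hand], ...]. A call has 1 to 8 rows; each row is the pose to reach, as a shift and turn from the pose commanded when the call began, along the tool's axes at that moment; what a row does not reach only later rows make up. A row lasts 1/8 s, in which the tool goes at most 62.5 mm and 10.7 degrees, less where a joint would pass 70% of its speed; a pose out of reach is approached as far as the arm can. A call with a gripper value outside its range is refused whole. The fingers move at their own pace and stop on an object; "squeeze" is the grip in N (left out, the last holds). Time passes only in rows, so rows that repeat a pose let the fingers close. It gives the time, the measured TCP pose, the force, the opening and the grip force at its end, in the units of the state.
- ctrl.sense(): the state, without advancing time (a new reading comes with each control period).
- viewer.grab_frame(name): name is "side" or "top" or "wrist"; returns (picture, depth): 384x512x3 uint8, red, green, blue; 384x512 float32, m along the optical axis (not along the pixel's ray), 0 where there is no reading.
- viewer.calibration(name): a dict with "vertical_fov" (degrees; the focal length in pixels is half the picture's height over the tangent of half this angle, whatever the lens; pixels are square), "cx", "cy" (the principal point, pixels), "k1" (the pictures are not rectified: a ray, as slopes to the right and down, at radius r is drawn at 1 + k1 r^2 times it, then the intrinsics apply), "R" (3x3) and "t" (3): a world point X has camera coordinates R X + t; the wrist camera has in their place "mount" (4x4, takes a point from camera to tool coordinates, whose origin is the TCP and whose axes are the flange's). Camera axes: x right, y down, z forward; pixel columns grow to the right and rows downward; lengths in m; the calibration is good to about 2 mm. A picture is of the moment at which its call begins: read the wrist's pose just before it. calibration takes no time and is no camera call.
- workorder.close_job(): hands the job in; it is judged then, once.
Trained networks look in the newest picture that a camera, given by its name, has taken for a name from the list of things; names that differ only in an ending like _2 or _b are one class to them, and where a whole thing is asked for, a point or a joint stands for the part that bears it (a point fixed in the world has none). Each returns a list of dicts, best first, with "confidence" (0 to 1); they miss things now and then, are a little off and sometimes report something else, mostly with a low value. They report only what shows in the picture. A call takes as long as a camera call.
- viewer.boxes_of(camera, label): "bbox" ([left, top, width, height] in pixels, round what is visible of it).
The state is a dict: "time_s": time; "joints": joint angles; "qd": joint speeds; "joint_torque": joint torques, N m; "ee_pos": TCP position; "ee_rot": TCP orientation; "contact_force": force on the tool from outside, world axes, zero at the start; "ft_torque": the same for the moment, N m; "gripper_width": opening from 0.0 (shut) to 1.0 (fully open); "grip_force": force on a finger pad.
Only numpy, scipy, OpenCV 4.12 (cv2) and the standard library are available. Lean on these libraries where they do the work, as an engineer would, in place of code of your own. Each camera call takes 0.05 s, during which the arm holds its last target. There are 200 camera calls.

## Working session

There is one attempt and no reset: what is moved stays moved. The work goes in short steps, Python scripts to look and compute and a tool call to move; the robot and the scene stay as the last step left them, time stands still between calls to the robot, and variables do not carry over. Pictures are saved under pics/ and viewed, at most 10 in all, crops included, and the job is handed in when it is done.

Besides the shell and the picture viewer there is one more tool, called after "Request:" as name(argument=value, ...) on one line, values as JSON. apply_moves: Moves the arm, as the interface text tells. Its arguments: {"type":"object","properties":{"deltas":{"type":"array"},"squeeze":{"type":"number"}},"required":["deltas"]}

```bash
mkdir -p pics; cat > h.py <<'E'
import numpy as np, cv2
from workcell import ctrl, viewer, workorder
def K(name):
    c=viewer.calibration(name); f=192/np.tan(np.radians(c["vertical_fov"])/2); return c,f
def pose(name,s):
    c,f=K(name)
    if name=="wrist":
        M=np.array(c["mount"]); T=np.eye(4); T[:3,:3]=np.array(s["ee_rot"]); T[:3,3]=s["ee_pos"]; return T@M
    R=np.array(c["R"]); T=np.eye(4); T[:3,:3]=R.T; T[:3,3]=-R.T@np.array(c["t"]); return T
def ray(name,uv):
    c,f=K(name); p=(np.array(uv,float).reshape(-1,2)-[c["cx"],c["cy"]])/f; q=p.copy()
    for _ in range(20): q=p/(1+c["k1"]*(q**2).sum(1,keepdims=True))
    return np.c_[q,np.ones(len(q))]
def world(name,uv,depth,s):
    T=pose(name,s); return (ray(name,uv)*np.array(depth).reshape(-1,1))@T[:3,:3].T+T[:3,3]
def cloud(name,d,s):
    v,u=np.mgrid[0:384,0:512]; return world(name,np.c_[u.ravel(),v.ravel()],d.ravel(),s).reshape(384,512,3)
def onz(name,uv,z,s):
    T=pose(name,s); r=ray(name,uv)@T[:3,:3].T; o=T[:3,3]; return o+r*((z-o[2])/r[:,2])[:,None]
E
python3 - <<'E'
from h import *
s=ctrl.sense()
ims=[]
for n in ["top","side"]:
    im,d=viewer.grab_frame(n); np.savez(f"{n}0.npz",im=im,d=d)
    cv2.imwrite(f"pics/{n}0.png",im[...,::-1])
    for l in ["cooker","lid","cooker_handle","cooker_mark","lid_handle","lid_knob","mug","food_tin","capsules","spice_a","spoon"]:
        r=viewer.boxes_of(n,l)
        if r:
            b=r[0]["bbox"]; c=[b[0]+b[2]/2,b[1]+b[3]/2]; dd=d[int(min(383,c[1])),int(min(511,c[0]))]
            print(n,l,[round(x) for x in b],round(r[0]["confidence"],2),len(r),world(n,c,[dd],s)[0].round(3))
print(ctrl.sense()["time_s"], s["ee_rot"])
E
```

```text
top cooker [171, 158, 59, 80] 0.77 1 [0.522 0.182 0.096]
top lid [305, 152, 60, 65] 0.56 1 [ 0.565 -0.165  0.055]
top cooker_handle [168, 159, 63, 81] 0.78 1 [0.518 0.182 0.093]
top cooker_mark [168, 163, 62, 75] 0.91 1 [0.515 0.185 0.097]
top lid_handle [302, 154, 62, 63] 0.8 1 [ 0.566 -0.169  0.029]
top lid_knob [306, 156, 60, 60] 0.69 1 [ 0.565 -0.177  0.024]
top mug [120, 217, 39, 42] 0.9 1 [0.413 0.359 0.007]
top capsules [311, 264, 87, 35] 0.66 1 [ 0.31  -0.223  0.041]
top spoon [121, 218, 40, 44] 0.66 3 [0.409 0.354 0.011]
side cooker [186, 195, 87, 72] 0.56 1 [0.493 0.214 0.11 ]
side lid [261, 269, 57, 17] 0.68 2 [0.349 0.179 0.01 ]
side cooker_handle [188, 196, 87, 70] 0.76 1 [0.492 0.209 0.104]
side cooker_mark [187, 198, 82, 65] 0.8 1 [0.496 0.215 0.109]
side lid_handle [261, 149, 61, 32] 0.57 2 [ 0.553 -0.164  0.024]
side lid_knob [262, 146, 58, 37] 0.77 1 [ 0.558 -0.171  0.023]
side mug [198, 270, 49, 54] 0.81 1 [0.445 0.309 0.007]
side food_tin [302, 201, 28, 35] 0.84 1 [0.373 0.017 0.056]
side capsules [362, 158, 28, 57] 0.86 1 [ 0.296 -0.203  0.044]
side spice_a [210, 138, 16, 36] 0.56 2 [ 0.724 -0.023  0.073]
side spoon [262, 272, 55, 15] 0.61 2 [ 0.349  0.178 -0.001]
1.2 [[ 9.02228513e-01  4.31257039e-01 -1.03795942e-03]
 [ 4.31258286e-01 -9.02226120e-01  2.07819237e-03]
 [-4.02390088e-05 -2.32263301e-03 -9.99997302e-01]]
```

```bash
python3 - <<'E'
from h import *
t=np.load("top0.npz")["im"][130:310,90:420]; a=cv2.resize(t,(792,432),interpolation=cv2.INTER_CUBIC)
cv2.imwrite("pics/top0c.png",a[...,::-1])
s=np.load("side0.npz")["im"][120:330,150:420]; a=cv2.resize(s,(771,600),interpolation=cv2.INTER_CUBIC)
cv2.imwrite("pics/side0c.png",a[...,::-1])
E
```

```text
(no output)
```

View pics/top0c.png

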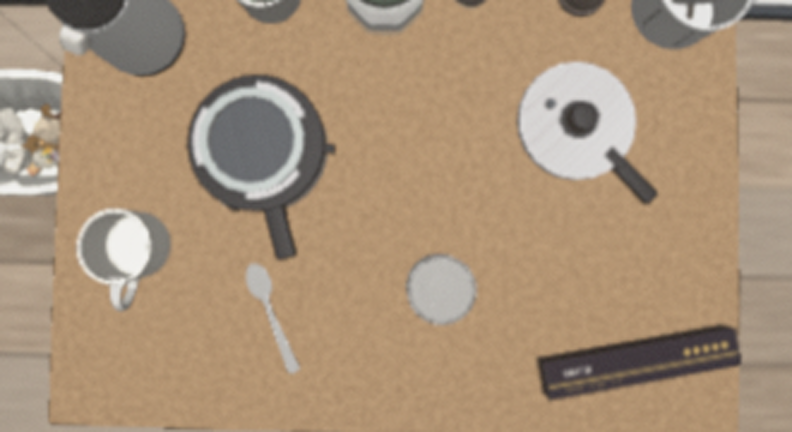

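View pics/side0c.png

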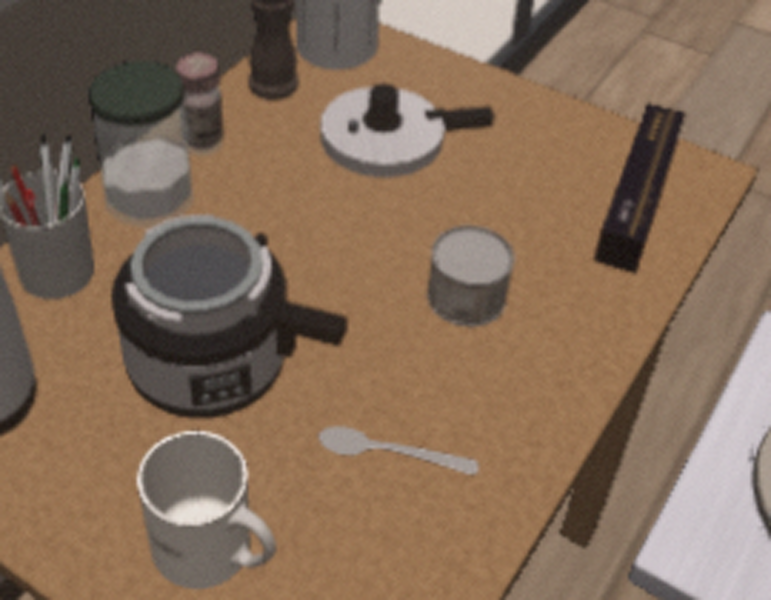

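The top crop shows the lid at crop (578,118) with its handle end at (650,195). The cooker is at (255,140), its handle end at (287,255) and the mark at (331,149). Next I'll fit centres and angles from depth.

```bash
cat >> h.py <<'E'
def fitcirc(P):
    from scipy.optimize import least_squares
    c=P[:,:2]
    f=lambda q:np.hypot(c[:,0]-q[0],c[:,1]-q[1])-q[2]
    return least_squares(f,[*np.median(c,0),.05],loss="soft_l1",f_scale=.002).x
def hull(P): return P[cv2.convexHull(P[:,:2].astype(np.float32),returnPoints=False)[:,0]]
E
python3 - <<'E'
from h import *
for n in ["top","side"]:
    z=np.load(n+"0.npz"); im=z["im"].astype(int); P=cloud(n,z["d"],None); ok=z["d"]>0
    br=im.sum(2)
    near=lambda x,y,r: ok&(np.hypot(P[...,0]-x,P[...,1]-y)<r)
    # lid
    L=near(.565,-.17,.15)
    knob=P[L&(P[...,2]>.045)&(np.hypot(P[...,0]-.565,P[...,1]+.17)<.05)&(P[...,2]<.08)]
    disc=P[L&(P[...,2]>.017)&(P[...,2]<.032)&(br>330)]
    c=fitcirc(hull(disc)); print(n,"lid circ",c.round(4),"knob",np.median(knob,0).round(4),len(knob),"disc z",np.median(disc[:,2]).round(4))
    r=np.hypot(P[...,0]-c[0],P[...,1]-c[1])
    h=P[L&(r>.08)&(r<.13)&(br<270)&(P[...,2]>.012)&(P[...,2]<.04)]
    if len(h): m=np.median(h,0); print(" lid handle",m.round(4),len(h),"ang",np.degrees(np.arctan2(m[1]-c[1],m[0]-c[0])).round(1))
    C=near(.535,.185,.16)
    rim=P[C&(P[...,2]>.112)&(P[...,2]<.13)&(br>330)]; c=fitcirc(hull(rim)); print(" rim",c.round(4),np.median(rim[:,2]).round(4))
    sh=P[C&(P[...,2]>.088)&(P[...,2]<.102)&(np.hypot(P[...,0]-c[0],P[...,1]-c[1])<.0765)]; c2=fitcirc(hull(sh)); print(" shoulder",c2.round(4),np.median(sh[:,2]).round(4))
    c=(c+c2)/2 if n=="side" else c2
    r=np.hypot(P[...,0]-c[0],P[...,1]-c[1])
    h=P[C&(r>.085)&(r<.13)&(br<250)&(P[...,2]>.08)&(P[...,2]<.105)]
    if len(h): m=np.median(h,0); print(" ck handle",m.round(4),len(h),"ang",np.degrees(np.arctan2(m[1]-c[1],m[0]-c[0])).round(1))
    h=P[C&(r>.0765)&(r<.09)&(br<250)&(P[...,2]>.07)]
    an=np.degrees(np.arctan2(h[:,1]-c[1],h[:,0]-c[0])); print(" near-ring",np.histogram(an,np.arange(-180,181,20))[0], np.median(an[np.abs(an+95)<20]))
E
```

```text
top lid circ [ 0.5824 -0.1629  0.067 ] knob [ 0.5825 -0.1597  0.0612] 113 disc z 0.0219
 lid handle [ 0.5122 -0.2294  0.022 ] 118 ang -136.5
 rim [0.5469 0.1935 0.0615] 0.1224
 shoulder [0.5438 0.1938 0.0728] 0.094
 ck handle [0.4439 0.1639 0.092 ] 104 ang -163.4
 near-ring [26 13  0  0  4  0  0  0  0  0  0  0  0  0  0  0  0  0] -93.20598791811614
side lid circ [ 0.5815 -0.1652  0.0671] knob [ 0.5773 -0.1596  0.0618] 101 disc z 0.0247
 lid handle [ 0.5112 -0.226   0.0234] 115 ang -139.1
 rim [0.5418 0.1919 0.0587] 0.1251
 shoulder [0.5406 0.1918 0.0728] 0.0962
 ck handle [0.4391 0.1654 0.0936] 187 ang -165.5
 near-ring [55  9  0  0 10  0  0  0  0  0  0  0  0  0  0  0  0  0] -94.46243841570019
```

```bash
cat >> h.py <<'E'
from scipy.spatial.transform import Rotation as Ro
def down(yaw):
    a=np.radians(yaw); x=[np.cos(a),np.sin(a),0]; z=[0,0,-1]; return np.c_[x,np.cross(z,x),z]
def delta(p,yaw):
    s=ctrl.sense(); R=np.array(s["ee_rot"]); 
    d=R.T@(np.array(p)-s["ee_pos"])*100; w=Ro.from_matrix(R.T@down(yaw)).as_rotvec(degrees=True)
    print("shift",d.round(2),"turn",w.round(2)); return d,w
def st():
    s=ctrl.sense(); R=np.array(s["ee_rot"]); print("t",round(s["time_s"],2),"p",np.round(s["ee_pos"],4),"yaw",np.degrees(np.arctan2(R[1,0],R[0,0])).round(1),"tilt",np.degrees(np.arccos(-R[2,2])).round(2),"F",np.round(s["contact_force"],1),"w",round(s["gripper_width"],3),"g",round(s["grip_force"],1),"j",np.round(s["joints"],0)); return s
E
python3 -c "
from h import *
delta([.565,-.175,.20],65)"
```

```text
shift [ 43.43 -14.85   3.13] turn [  0.     0.   -39.46]
```

Request:
apply_moves(deltas=[[[5, -1.7, 0.4], [0, 0, -5], 8.5], [[10.8, -3.7, 0.8], [0, 0, -10], 8.5], [[16.3, -5.6, 1.2], [0, 0, -15], 8.5], [[21.7, -7.4, 1.6], [0, 0, -20], 8.5], [[27, -9.3, 2], [0, 0, -25], 8.5], [[32.5, -11.1, 2.4], [0, 0, -30], 8.5], [[38, -13, 2.8], [0, 0, -35], 8.5], [[43.4, -14.8, 3.1], [0, 0, -39.5], 8.5]])

```text
time_s: 2.2
ee_pos: [0.5661, -0.1743, 0.2003]
ee_rot: [[0.42, 0.908, 0.0], [0.908, -0.42, -0.0], [-0.0, 0.0, -1.0]]
contact_force: [0.4, -0.5, -0.1]
gripper_width: 0.995
grip_force: 0.0
```

Request:
apply_moves(deltas=[[[0, 0, 0], [0, 0, 0], 8.5], [[0, 0, 0], [0, 0, 0], 8.5]])

```text
time_s: 2.45
ee_pos: [0.5646, -0.1762, 0.2]
ee_rot: [[0.422, 0.906, -0.001], [0.906, -0.422, -0.001], [-0.001, -0.001, -1.0]]
contact_force: [-1.0, -0.6, 0.3]
gripper_width: 0.992
grip_force: 0.0
```

```bash
python3 - <<'E'
from h import *
s=st(); im,d=viewer.grab_frame("wrist"); np.savez("w1.npz",im=im,d=d); cv2.imwrite("pics/w1.png",im[...,::-1])
P=cloud("wrist",d,s); br=im.astype(int).sum(2)
k=(d>0)&(P[...,2]>.05)&(P[...,2]<.08)&(np.hypot(P[...,0]-.582,P[...,1]+.162)<.06)
if k.sum()>20: print("knob",fitcirc(hull(P[k])),k.sum(),np.median(P[k][:,2]))
k=(d>0)&(P[...,2]>.015)&(P[...,2]<.032)&(np.hypot(P[...,0]-.582,P[...,1]+.162)<.09)&(br>330)
if k.sum()>20: print("disc",fitcirc(hull(P[k])),k.sum(),np.median(P[k][:,2]))
E
```

```text
t 2.45 p [ 0.5646 -0.1762  0.2   ] yaw 65.0 tilt 0.08 F [-1.  -0.6  0.3] w 0.992 g 0.0 j [ 28.  25. -18.  82.   8.  74. -15.]
knob [ 0.5818944  -0.16359979  0.01558032] 884 0.0628656196930451
disc [ 0.58186915 -0.1639087   0.06725992] 10280 0.023631043656839962
```

View pics/w1.png

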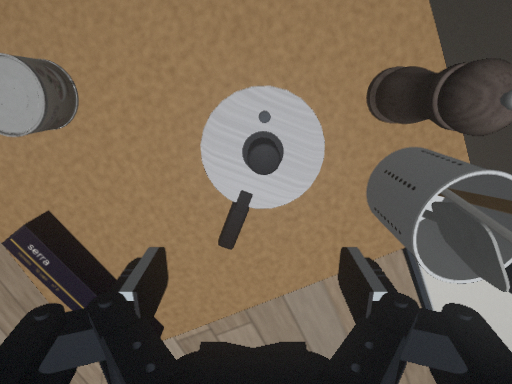

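The wrist view shows the knob at (262,150) and the handle end at (229,243). A utensil holder stands to the right at about (430,220), so I'll check clearance.

```bash
python3 - <<'E'
from h import *
s=ctrl.sense(); z=np.load("w1.npz"); d=z["d"]; im=z["im"]; P=cloud("wrist",d,s); br=im.astype(int).sum(2)
c=np.array([.5819,-.1638]); r=np.hypot(P[...,0]-c[0],P[...,1]-c[1])
h=P[(d>0)&(r>.075)&(r<.124)&(br<250)&(P[...,2]>.016)&(P[...,2]<.03)]
m=h.mean(0); print("ang",np.degrees(np.arctan2(m[1]-c[1],m[0]-c[0])),len(h),m)
g=(d>0)&(P[...,2]>.035)&(P[...,2]<.18)&(r>.03)&(np.mgrid[0:384,0:512][0]<240)
print("closest tall",np.sort(r[g])[:200:40]); 
R=np.array(s["ee_rot"]); Q=P[g]-[*c,0]; t=Q@R; near=np.argsort(r[g])[:5]; print(Q[near].round(3),t[near].round(3))
delta([.5819,-.1638,.0285],65)
E
```

```text
ang -135.81413528885028 652 [ 0.51113041 -0.23258645  0.02363792]
closest tall [0.03041113 0.0382748  0.12640724 0.12711702 0.12774052]
[[0.012 0.028 0.035]
 [0.014 0.027 0.035]
 [0.014 0.028 0.035]
 [0.013 0.028 0.036]
 [0.013 0.03  0.035]] [[ 0.03  -0.001 -0.035]
 [ 0.03   0.001 -0.035]
 [ 0.031  0.001 -0.035]
 [ 0.031  0.    -0.036]
 [ 0.032 -0.001 -0.035]]
shift [ 2.02  1.04 17.16] turn [-0.02  0.1  -0.1 ]
```

Request:
apply_moves(deltas=[[[1.3, 0.7, 2.5], [0, 0, 0], 8.5], [[2.0, 1.05, 6], [0, 0, 0], 8.5], [[2.0, 1.05, 10], [0, 0, 0], 8.5], [[2.0, 1.05, 13.5], [0, 0, 0], 8.5], [[2.0, 1.05, 16], [0, 0, 0], 8.5], [[2.0, 1.05, 17.1], [0, 0, 0], 8.0], [[2.0, 1.05, 17.1], [0, 0, 0], 6], [[2.0, 1.05, 17.1], [0, 0, 0], 4]], squeeze=60)

```text
time_s: 3.5
ee_pos: [0.5839, -0.1626, 0.0308]
ee_rot: [[0.423, 0.906, 0.003], [0.906, -0.423, -0.001], [0.0, 0.003, -1.0]]
contact_force: [-0.3, 1.1, 0.1]
gripper_width: 0.529
grip_force: 0.0
```

Request:
apply_moves(deltas=[[[0, 0, 0], [0, 0, 0], 2], [[0, 0, 0], [0, 0, 0], 0], [[0, 0, 0], [0, 0, 0], 0], [[0, 0, 0], [0, 0, 0], 0], [[0, 0, 0], [0, 0, 0], 0]], squeeze=100)

```text
time_s: 4.12
ee_pos: [0.5841, -0.1622, 0.0312]
ee_rot: [[0.422, 0.907, 0.003], [0.907, -0.422, -0.001], [0.0, 0.003, -1.0]]
contact_force: [-0.6, -0.2, 5.6]
gripper_width: 0.348
grip_force: 98.7
```

Request:
apply_moves(deltas=[[[0, 0, -0.5], [0, 0, 0], 0], [[0, 0, -2], [0, 0, 0], 0], [[0, 0, -5], [0, 0, 0], 0], [[0, 0, -9], [0, 0, 0], 0], [[0, 0, -13], [0, 0, 0], 0], [[0, 0, -16], [0, 0, 0], 0], [[0, 0, -16], [0, 0, 0], 0]])

```text
time_s: 5.0
ee_pos: [0.585, -0.162, 0.1928]
ee_rot: [[0.422, 0.907, 0.007], [0.907, -0.422, -0.002], [0.001, 0.007, -1.0]]
contact_force: [-0.4, -0.5, -2.0]
gripper_width: 0.348
grip_force: 99.1
```

```bash
python3 - <<'E'
from h import *
s=st(); im,d=viewer.grab_frame("wrist"); np.savez("w2.npz",im=im,d=d); cv2.imwrite("pics/w2.png",im[...,::-1])
P=cloud("wrist",d,s); r=np.hypot(P[...,0]-s["ee_pos"][0],P[...,1]-s["ee_pos"][1]); br=im.astype(int).sum(2)
h=P[(d>0)&(r>.075)&(r<.124)&(br<250)&(P[...,2]>.1)&(P[...,2]<.2)]
if len(h): m=h.mean(0); print(m,len(h))
k=(d>0)&(r<.09)&(br>330)&(P[...,2]>.12); print(fitcirc(hull(P[k])),P[k].mean(0),k.sum())
E
```

```text
t 5.0 p [ 0.585  -0.162   0.1928] yaw 65.1 tilt 0.42 F [-0.4 -0.5 -2. ] w 0.348 g 99.1 j [ 26.  27. -18.  81.   8.  74. -18.]
[ 0.58439369 -0.16366778  0.06698921] [ 0.59353144 -0.14417463  0.18519455] 25910
```

View pics/w2.png

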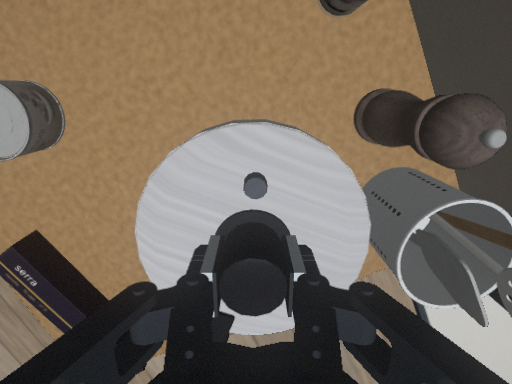

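The lid is held level. I'll move up beside the cooker with the handle turned, then look.

```bash
python3 -c "
from h import *
delta([.578,.05,.255],106.4)"
```

```text
shift [18.98 -9.41 -6.49] turn [ 1.300e-01  2.000e-02 -4.135e+01]
```

Request:
apply_moves(deltas=[[[1, -0.5, -2.5], [0, 0, -2], 0], [[3.5, -1.8, -4.5], [0, 0, -8], 0], [[7, -3.5, -6], [0, 0, -15], 0], [[10.5, -5.3, -6.5], [0, 0, -22], 0], [[14, -7, -6.5], [0, 0, -29], 0], [[17, -8.5, -6.5], [0, 0, -36], 0], [[19, -9.4, -6.5], [0.1, 0, -41.3], 0], [[19, -9.4, -6.5], [0.1, 0, -41.3], 0]])

```text
time_s: 6.05
ee_pos: [0.5763, 0.0528, 0.2522]
ee_rot: [[-0.286, 0.958, -0.006], [0.958, 0.286, 0.001], [0.003, -0.005, -1.0]]
contact_force: [-0.2, -1.2, -2.3]
gripper_width: 0.348
grip_force: 99.0
```

Request:
apply_moves(deltas=[[[0, 0, 0], [0, 0, 0], 0], [[0, 0, 0], [0, 0, 0], 0]])

```text
time_s: 6.3
ee_pos: [0.5778, 0.0478, 0.2536]
ee_rot: [[-0.278, 0.961, -0.003], [0.961, 0.278, -0.001], [-0.0, -0.003, -1.0]]
contact_force: [-0.2, -0.3, -2.6]
gripper_width: 0.351
grip_force: 99.1
```

```bash
python3 - <<'E'
from h import *
s=st(); im,d=viewer.grab_frame("wrist"); np.savez("w3.npz",im=im,d=d); cv2.imwrite("pics/w3.png",im[...,::-1])
P=cloud("wrist",d,s); br=im.astype(int).sum(2); ok=d>0
near=ok&(np.hypot(P[...,0]-.542,P[...,1]-.193)<.15)
for lo,hi,rm in [(.112,.13,.07),(.088,.102,.0765)]:
    k=near&(P[...,2]>lo)&(P[...,2]<hi)&(np.hypot(P[...,0]-.542,P[...,1]-.193)<rm)
    if k.sum()>50: print(fitcirc(hull(P[k])).round(4),k.sum(),np.median(P[k][:,2]).round(4), P[k].min(0).round(3),P[k].max(0).round(3))
E
```

```text
t 6.3 p [0.5778 0.0478 0.2536] yaw 106.1 tilt 0.18 F [-0.2 -0.3 -2.6] w 0.351 g 99.1 j [ 14.  24. -30.  78.  12.  81.   0.]
[0.5423 0.1882 0.0573] 3387 0.1246 [0.485 0.138 0.112] [0.602 0.208 0.128]
[0.541  0.1923 0.0742] 9219 0.0956 [0.467 0.117 0.088] [0.615 0.221 0.102]
```

View pics/w3.png

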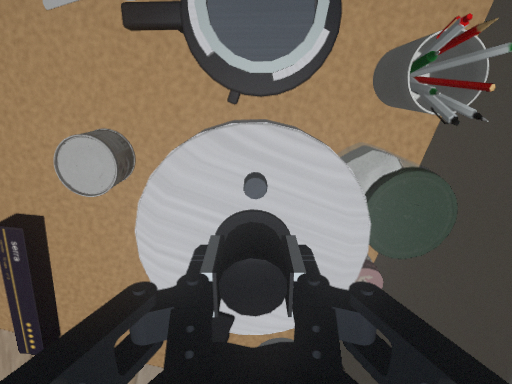

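```bash
python3 - <<'E'
from h import *
s=ctrl.sense(); z=np.load("w3.npz"); d=z["d"]; im=z["im"]; P=cloud("wrist",d,s); br=im.astype(int).sum(2)
c=np.array([.5413,.1925]); X=P[...,:2]-c; r=np.hypot(X[...,0],X[...,1]); a=np.degrees(np.arctan2(X[...,1],X[...,0]))
h=(d>0)&(br<250)&(r>.085)&(r<.126)&(P[...,2]>.08)&(P[...,2]<.1); print("handle",h.sum(),a[h].mean(),P[h].mean(0), np.percentile(r[h],[2,98]))
h=(d>0)&(br<250)&(r>.0755)&(r<.085)&(P[...,2]>.05)&(abs(a+94)<25); print("mark",h.sum(),a[h].mean(),P[h].mean(0),np.percentile(a[h],[5,95]))
# inner rim/gaps : angular profile of tabs
t=(d>0)&(P[...,2]>.10)&(P[...,2]<.13)&(r>.054)&(r<.062)
print(np.histogram(a[t],np.arange(-180,1,10))[0])
# rim circle with fixed R
from scipy.optimize import least_squares
k=(d>0)&(P[...,2]>.088)&(P[...,2]<.102)&(r<.076)&(a<0)
b=hull(P[k]); b=b[(b[:,1]<.19)]
print(least_squares(lambda q:np.hypot(b[:,0]-q[0],b[:,1]-q[1])-.073,c,loss="soft_l1",f_scale=.001).x)
# lid centre now
L=(d>0)&(P[...,2]>.2)&(br>330)&(np.hypot(P[...,0]-.578,P[...,1]-.048)<.09); f=fitcirc(hull(P[L])); print("lid",f, np.array(s["ee_rot"]).T@np.array([f[0]-s["ee_pos"][0],f[1]-s["ee_pos"][1],0]), P[L][:,2].mean())
E
```

```text
handle 1219 -162.18026124340238 [0.44206611 0.16063048 0.09322857] [0.08580799 0.12336906]
mark 92 -92.38731510656942 [0.53798576 0.11302272 0.09273815] [-95.63533027 -89.21517784]
[  0  50  80  79  78  72   0   0   0   3   0  42 111 108 109 112 100  75]
[0.54122228 0.19098175]
lid [0.57781797 0.04596717 0.06723076] [-2.02365319e-03 -6.43248566e-04  2.09300976e-06] 0.24616130167707345
```

```bash
python3 -c "
from h import *
delta([.5413,.1939,.19],108.4)"
```

```text
shift [15.02  0.56  6.38] turn [-0.15  0.01 -2.25]
```

Request:
apply_moves(deltas=[[[3, 0.1, 0], [0, 0, -1], 0], [[7, 0.3, 0], [0, 0, -2], 0], [[11, 0.4, 1], [-0.15, 0, -2.25], 0], [[15, 0.55, 2.5], [-0.15, 0, -2.25], 0], [[15, 0.55, 5], [-0.15, 0, -2.25], 0], [[15, 0.55, 6.4], [-0.15, 0, -2.25], 0], [[15, 0.55, 6.4], [-0.15, 0, -2.25], 0], [[15, 0.55, 6.4], [-0.15, 0, -2.25], 0]])

```text
time_s: 7.35
ee_pos: [0.5418, 0.1948, 0.1912]
ee_rot: [[-0.317, 0.948, 0.002], [0.948, 0.317, 0.001], [0.0, 0.003, -1.0]]
contact_force: [-0.1, -0.4, -2.2]
gripper_width: 0.352
grip_force: 99.1
```

```bash
python3 - <<'E'
from h import *
s=st(); delta([.5413,.1939,.155],108.4)
for n in ["top","side"]:
    im,d=viewer.grab_frame(n); P=cloud(n,d,s); br=im.astype(int).sum(2); c=[.5413,.1918]
    r=np.hypot(P[...,0]-c[0],P[...,1]-c[1]); a=np.degrees(np.arctan2(P[...,1]-c[1],P[...,0]-c[0]))
    h=(d>0)&(br<250)&(r>.075)&(r<.124)&(P[...,2]>.155)&(P[...,2]<.195)&(a<-50)&(a>-140); print(n,"lid handle",h.sum(),a[h].mean() if h.any() else 0, P[h].mean(0) if h.any() else 0)
E
```

```text
t 7.35 p [0.5418 0.1948 0.1912] yaw 108.5 tilt 0.16 F [-0.1 -0.4 -2.2] w 0.352 g 99.1 j [  2.  26. -33.  85.  14.  73. -14.]
shift [-0.07 -0.09  3.62] turn [ 0.16 -0.02  0.07]
top lid handle 159 -91.56455645687876 [0.53866313 0.09492083 0.18214587]
side lid handle 148 -94.68157678221795 [0.53336914 0.09345911 0.18178246]
```

Handle is aligned with the mark. Lowering stepwise.

Request:
apply_moves(deltas=[[[-0.05, -0.08, 1.2], [0.1, 0, 0], 0], [[-0.05, -0.08, 2.4], [0.1, 0, 0], 0], [[-0.05, -0.08, 3.3], [0.1, 0, 0], 0], [[-0.05, -0.08, 3.7], [0.1, 0, 0], 0], [[-0.05, -0.08, 4.1], [0.1, 0, 0], 0], [[-0.05, -0.08, 4.4], [0.1, 0, 0], 0]])

```text
time_s: 8.2
ee_pos: [0.5408, 0.1954, 0.1477]
ee_rot: [[-0.319, 0.948, 0.001], [0.948, 0.319, 0.001], [0.0, 0.002, -1.0]]
contact_force: [0.7, -0.2, -0.4]
gripper_width: 0.347
grip_force: 99.3
```

Request:
apply_moves(deltas=[[[0, 0, 0.3], [0, 0, 0], 0], [[0, 0, 0.6], [0, 0, 0], 0], [[0, 0, 0.9], [0, 0, 0], 0], [[0, 0, 1.0], [0, 0, 0], 0], [[0, 0, 1.0], [0, 0, 0], 0]])

```text
time_s: 8.82
ee_pos: [0.54, 0.1948, 0.1368]
ee_rot: [[-0.319, 0.948, -0.001], [0.948, 0.319, 0.0], [0.0, -0.001, -1.0]]
contact_force: [-2.3, -1.2, 3.3]
gripper_width: 0.348
grip_force: 99.4
```

Lid seated (origin about 106 mm). Now the clockwise turn by the knob, in two parts.

Request:
apply_moves(deltas=[[[-0.01, 0.02, 0], [0, 0, 6], 0], [[-0.02, 0.04, 0], [0, 0, 12], 0], [[-0.03, 0.06, 0.05], [0, 0, 18], 0], [[-0.05, 0.08, 0.05], [0, 0, 24], 0], [[-0.06, 0.09, 0.1], [0, 0, 30], 0], [[-0.07, 0.1, 0.1], [0, 0, 35], 0], [[-0.07, 0.1, 0.1], [0, 0, 35], 0]], squeeze=120)

```text
time_s: 9.7
ee_pos: [0.5427, 0.1953, 0.1363]
ee_rot: [[0.282, 0.959, 0.003], [0.959, -0.282, 0.002], [0.002, 0.002, -1.0]]
contact_force: [1.1, -0.5, 2.7]
gripper_width: 0.347
grip_force: 118.3
```

```bash
cat > ck.py <<'E'
from h import *
s=st(); print("torque",np.round(s["ft_torque"],2))
c=[.5413,.1918]
for n in ["top","side"]:
    im,d=viewer.grab_frame(n); P=cloud(n,d,s); br=im.astype(int).sum(2)
    r=np.hypot(P[...,0]-c[0],P[...,1]-c[1]); a=np.degrees(np.arctan2(P[...,1]-c[1],P[...,0]-c[0]))
    h=(d>0)&(br<250)&(r>.08)&(r<.124)&(P[...,2]>.111)&(P[...,2]<.145)&((a<-60)|(a>165)); print(n,"lid handle",h.sum(),(a[h].mean(), P[h].mean(0)) if h.any() else 0)
    cv2.imwrite(f"pics/{n}_ck.png",im[...,::-1])
    L=(d>0)&(r<.064)&(br>330)&(P[...,2]>.1)&(P[...,2]<.145)
    if L.sum()>100:
        A=np.c_[P[L][:,:2]-c,np.ones(L.sum())]; q=np.linalg.lstsq(A,P[L][:,2],rcond=None)[0]; print(" disc z",q[2].round(4),"tilt deg",np.degrees(q[:2]).round(2),L.sum())
E
python3 ck.py
```

```text
t 9.7 p [0.5427 0.1953 0.1363] yaw 73.6 tilt 0.18 F [ 1.1 -0.5  2.7] w 0.347 g 118.3 j [ -4.  27. -25.  90.  12.  66. -47.]
torque [ 0.06 -0.14 -0.13]
top lid handle 106 (np.float64(-127.01501573612059), array([0.4813319 , 0.11226962, 0.12725563]))
 disc z 0.1291 tilt deg [0.05 3.49] 686
side lid handle 165 (np.float64(-129.89765722209748), array([0.47641402, 0.11409751, 0.12602897]))
 disc z 0.1295 tilt deg [ 0.52 -0.44] 1184
```

Request:
apply_moves(deltas=[[[-0.02, 0.02, 0.05], [0, 0, 6], 0], [[-0.03, 0.03, 0.1], [0, 0, 12], 0], [[-0.06, 0.05, 0.15], [0, 0, 18], 0], [[-0.08, 0.05, 0.2], [0, 0, 24], 0], [[-0.1, 0.05, 0.25], [0, 0, 29], 0], [[-0.12, 0.05, 0.3], [0, 0, 33], 0], [[-0.12, 0.05, 0.3], [0, 0, 36], 0], [[-0.12, 0.05, 0.3], [0, 0, 36], 0]])

```text
time_s: 10.8
ee_pos: [0.5431, 0.1942, 0.1337]
ee_rot: [[0.79, 0.614, 0.004], [0.614, -0.79, 0.001], [0.004, 0.001, -1.0]]
contact_force: [2.2, 1.1, 5.5]
gripper_width: 0.338
grip_force: 119.0
```

```bash
python3 ck.py
```

```text
t 10.8 p [0.5431 0.1942 0.1337] yaw 37.9 tilt 0.23 F [2.2 1.1 5.5] w 0.338 g 119.0 j [ -9.  26. -17.  90.   8.  65. -80.]
torque [ 0.04 -0.49  0.96]
top lid handle 0 0
 disc z 0.1255 tilt deg [0.09 2.25] 639
side lid handle 191 (np.float64(-164.45321082889967), array([0.44306535, 0.1644148 , 0.12334097]))
 disc z 0.1268 tilt deg [ 0.41 -0.57] 1286
```

Request:
apply_moves(deltas=[[[0, 0, 0.05], [0, 0, 3], 0], [[0, 0, 0.05], [0, 0, 6], 0], [[0, 0, 0.05], [0, 0, 8], 0], [[0, 0, 0.05], [0, 0, 8], 0]])

```text
time_s: 11.4
ee_pos: [0.5446, 0.195, 0.1338]
ee_rot: [[0.87, 0.494, 0.007], [0.494, -0.87, 0.004], [0.008, -0.0, -1.0]]
contact_force: [4.7, 2.0, 6.0]
gripper_width: 0.35
grip_force: 119.2
```

```bash
python3 ck.py
```

```text
t 11.4 p [0.5446 0.195  0.1338] yaw 29.6 tilt 0.45 F [4.7 2.  6. ] w 0.35 g 119.2 j [-10.  26. -15.  90.   7.  64. -88.]
torque [ 0.51 -1.2   0.03]
top lid handle 10 (np.float64(-155.4290848308518), array([0.46087612, 0.1550753 , 0.1209517 ]))
 disc z 0.1255 tilt deg [-0.34  1.9 ] 628
side lid handle 191 (np.float64(-162.58354147108406), array([0.44411765, 0.1612582 , 0.12374676]))
 disc z 0.127 tilt deg [-0.09 -0.56] 1222
```

The grip slipped on the knob. I'll release, rise, look, and finish by pushing the handle.

Request:
apply_moves(deltas=[[[0, 0, 0], [0, 0, 0], 3.5], [[0, 0, 0], [0, 0, 0], 5], [[0, 0, 0], [0, 0, 0], 6.5], [[0, 0, -1], [0, 0, 0], 7], [[0, 0, -5], [0, 0, 0], 7], [[0, 0, -10], [0, 0, 0], 5], [[-5, 0, -13], [0, 0, 0], 3], [[-8, 0, -13], [0, 0, 0], 0]])

```text
time_s: 12.5
ee_pos: [0.4725, 0.1539, 0.2658]
ee_rot: [[0.869, 0.494, 0.006], [0.494, -0.87, 0.002], [0.006, 0.001, -1.0]]
contact_force: [-0.1, -0.4, -0.2]
gripper_width: 0.183
grip_force: 0.0
```

Request:
apply_moves(deltas=[[[0, 0, 0], [0, 0, 0], 0], [[0, 0, 0], [0, 0, 0], 0]])

```text
time_s: 12.75
ee_pos: [0.4724, 0.154, 0.2623]
ee_rot: [[0.869, 0.494, 0.0], [0.494, -0.869, 0.001], [0.0, -0.001, -1.0]]
contact_force: [0.2, -0.4, 0.1]
gripper_width: 0.001
grip_force: 0.0
```

```bash
python3 ck.py; python3 - <<'E'
from h import *
s=st(); im,d=viewer.grab_frame("wrist"); cv2.imwrite("pics/w4.png",im[...,::-1]); P=cloud("wrist",d,s); br=im.astype(int).sum(2)
D=(d>0)&(P[...,2]>.115)&(P[...,2]<.135)&(br>330)&(np.hypot(P[...,0]-.5413,P[...,1]-.1918)<.08)
c=fitcirc(hull(P[D])); print("lid",c,P[D][:,2].mean())
r=np.hypot(P[...,0]-c[0],P[...,1]-c[1]); a=np.degrees(np.arctan2(P[...,1]-c[1],P[...,0]-c[0]))
for z in [(.115,.135),(.085,.1)]:
    h=(d>0)&(br<250)&(r>.08)&(r<.126)&(P[...,2]>z[0])&(P[...,2]<z[1])&(a<0); print(h.sum(),a[h].mean() if h.any() else 0,P[h].mean(0) if h.any() else 0)
E
```

```text
t 12.75 p [0.4724 0.154  0.2623] yaw 29.6 tilt 0.04 F [ 0.2 -0.4  0.1] w 0.001 g 0.0 j [ -6.  11. -16.  91.   3.  78. -83.]
torque [ 0.01 -0.02  0.02]
top lid handle 27 (np.float64(-157.88161545949373), array([0.4391932 , 0.15036326, 0.12498908]))
 disc z 0.1266 tilt deg [-1.58  1.75] 758
side lid handle 189 (np.float64(-162.56996305953646), array([0.44392245, 0.16116381, 0.12428243]))
 disc z 0.1274 tilt deg [ 0.1  -0.61] 1338
t 12.85 p [0.4726 0.1541 0.2617] yaw 29.6 tilt 0.08 F [ 0.1 -0.7  0.4] w -0.001 g 0.0 j [ -6.  12. -16.  91.   3.  78. -83.]
lid [0.54034324 0.19178458 0.06728941] 0.12634386189473928
830 -160.36453448230068 [0.4452259  0.15784538 0.1264777 ]
195 -157.0247024682731 [0.45401324 0.16158871 0.09304961]
```

View pics/w4.png

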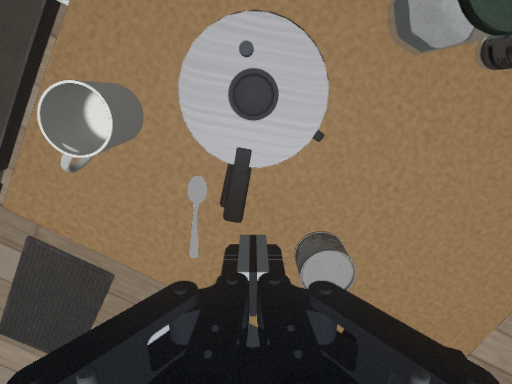

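Picture: the lid handle (236,185) lies slightly off the cooker's handle below it (226,190), about 2° short. I'll push with closed fingers.

```bash
python3 -c "
from h import *
delta([.4583,.1244,.107],18)"
```

```text
shift [-2.69  1.9  15.46] turn [-0.07  0.06 11.63]
```

Request:
apply_moves(deltas=[[[-1.4, 1, 2], [0, 0, 6], 0], [[-2.7, 1.9, 5], [0, 0, 11.6], 0], [[-2.7, 1.9, 9], [0, 0, 11.6], 0], [[-2.7, 1.9, 12.5], [0, 0, 11.6], 0], [[-2.7, 1.9, 14.7], [0, 0, 11.6], 0], [[-2.7, 1.9, 15.4], [0, 0, 11.6], 0], [[-2.7, 1.9, 15.4], [0, 0, 11.6], 0], [[-2.7, 1.9, 15.4], [0, 0, 11.6], 0]])

```text
time_s: 13.9
ee_pos: [0.4589, 0.1243, 0.1089]
ee_rot: [[0.951, 0.309, 0.001], [0.309, -0.951, 0.001], [0.002, -0.001, -1.0]]
contact_force: [0.1, 0.5, -0.0]
gripper_width: -0.003
grip_force: 0.0
```

Request:
apply_moves(deltas=[[[0, -0.5, 0], [0, 0, 0], 0], [[0, -0.9, 0], [0, 0, 0], 0], [[0, -1.1, 0], [0, 0, 0], 0], [[0, -1.3, 0], [0, 0, 0], 0], [[0, -1.4, 0], [0, 0, 0], 0], [[0, -1.5, 0], [0, 0, 0], 0]])

```text
time_s: 14.65
ee_pos: [0.4537, 0.1367, 0.108]
ee_rot: [[0.951, 0.308, -0.0], [0.308, -0.951, -0.002], [-0.001, 0.001, -1.0]]
contact_force: [1.1, -4.1, 1.3]
gripper_width: 0.002
grip_force: 1.8
```

Request:
apply_moves(deltas=[[[0, -0.1, 0], [0, 0, 0], 0], [[0, -0.2, 0], [0, 0, 0], 0], [[0, -0.3, 0], [0, 0, 0], 0], [[0, -0.4, 0], [0, 0, 0], 0]])

```text
time_s: 15.15
ee_pos: [0.4533, 0.1398, 0.108]
ee_rot: [[0.952, 0.307, 0.001], [0.307, -0.952, -0.002], [0.001, 0.002, -1.0]]
contact_force: [3.3, -7.3, -0.3]
gripper_width: -0.002
grip_force: 4.0
```

Request:
apply_moves(deltas=[[[0, -0.1, 0], [0, 0, 0], 0], [[0, -0.2, 0], [0, 0, 0], 0], [[0, -0.3, 0], [0, 0, 0], 0], [[0, -0.4, 0], [0, 0, 0], 0]])

```text
time_s: 15.65
ee_pos: [0.4532, 0.1404, 0.1081]
ee_rot: [[0.952, 0.305, 0.003], [0.305, -0.952, -0.006], [0.001, 0.007, -1.0]]
contact_force: [4.7, -12.4, 0.8]
gripper_width: -0.003
grip_force: 6.6
```

Request:
apply_moves(deltas=[[[0, -0.15, 0], [0, 0, 0], 0], [[0, -0.3, 0], [0, 0, 0], 0], [[0, -0.45, 0], [0, 0, 0], 0], [[0, -0.6, 0], [0, 0, 0], 0]])

```text
time_s: 16.15
ee_pos: [0.4531, 0.141, 0.1081]
ee_rot: [[0.953, 0.302, 0.004], [0.302, -0.953, -0.013], [0.0, 0.014, -1.0]]
contact_force: [7.5, -20.6, 0.8]
gripper_width: 0.0
grip_force: 10.9
```

```bash
python3 ck.py
```

```text
t 16.15 p [0.4531 0.141  0.1081] yaw 17.6 tilt 0.78 F [  7.5 -20.6   0.8] w 0.0 g 10.9 j [ -8.  16. -14. 108.   6.  57. -97.]
torque [-4.14 -1.67 -0.04]
top lid handle 0 0
 disc z 0.125 tilt deg [0.35 0.76] 1346
side lid handle 238 (np.float64(-162.51872660304517), array([0.44355709, 0.16083757, 0.12554339]))
 disc z 0.1274 tilt deg [ 0.18 -0.39] 1342
```

Force of 22 N with no motion means it's against the stop. I'll back off and verify.

Request:
apply_moves(deltas=[[[0, 0.5, 0], [0, 0, 0], 0], [[0, 2, 0], [0, 0, 0], 0], [[0, 3, 0], [0, 0, 0], 0], [[0, 3, -5], [0, 0, 0], 0], [[0, 2, -10], [0, 0, 0], 0], [[0, 0, -15.5], [0, 0, -6], 0], [[1, 0, -15.5], [0, 0, -11], 0], [[1, 0, -15.5], [0, 0, -11], 0]])

```text
time_s: 17.25
ee_pos: [0.4582, 0.1558, 0.2631]
ee_rot: [[0.874, 0.486, -0.001], [0.486, -0.874, 0.002], [-0.0, -0.002, -1.0]]
contact_force: [0.1, 0.1, -0.3]
gripper_width: 0.001
grip_force: 0.0
```

Request:
apply_moves(deltas=[[[0, 0, 0], [0, 0, 0], 0], [[0, 0, 0], [0, 0, 0], 0]])

```text
time_s: 17.5
ee_pos: [0.4577, 0.1541, 0.2619]
ee_rot: [[0.875, 0.484, -0.003], [0.484, -0.875, -0.0], [-0.003, -0.001, -1.0]]
contact_force: [-0.7, -0.5, 0.2]
gripper_width: -0.003
grip_force: 0.0
```

```bash
python3 ck.py; python3 - <<'E'
from h import *
s=st(); im,d=viewer.grab_frame("wrist"); cv2.imwrite("pics/w5.png",im[...,::-1]); P=cloud("wrist",d,s); br=im.astype(int).sum(2)
D=(d>0)&(P[...,2]>.115)&(P[...,2]<.135)&(br>330)&(np.hypot(P[...,0]-.5413,P[...,1]-.1918)<.08)
c=fitcirc(hull(P[D])); print("lid",c,P[D][:,2].mean())
r=np.hypot(P[...,0]-c[0],P[...,1]-c[1]); a=np.degrees(np.arctan2(P[...,1]-c[1],P[...,0]-c[0]))
for z in [(.115,.135),(.085,.1)]:
    h=(d>0)&(br<250)&(r>.08)&(r<.124)&(P[...,2]>z[0])&(P[...,2]<z[1])&(a<0); print(h.sum(),a[h].mean() if h.any() else 0,P[h].mean(0) if h.any() else 0, np.percentile(a[h],[2,98]))
cv2.imwrite("pics/w5c.png",cv2.resize(im[0:300,100:450],(700,600),interpolation=cv2.INTER_CUBIC)[...,::-1])
E
```

```text
t 17.5 p [0.4577 0.1541 0.2619] yaw 28.9 tilt 0.19 F [-0.7 -0.5  0.2] w -0.003 g 0.0 j [ -7.  10. -16.  93.   3.  78. -84.]
torque [ 0.04  0.04 -0.01]
top lid handle 13 (np.float64(-159.59250219263328), array([0.43085161, 0.15074886, 0.12248206]))
 disc z 0.1261 tilt deg [-0.87  2.06] 1081
side lid handle 190 (np.float64(-164.29154238256433), array([0.44303778, 0.16408969, 0.12432776]))
 disc z 0.1275 tilt deg [ 0.24 -0.35] 1320
t 17.6 p [0.458  0.1542 0.2623] yaw 29.0 tilt 0.14 F [-0.2  0.4  0.1] w 0.002 g 0.0 j [ -7.  10. -16.  93.   3.  78. -84.]
lid [0.54110084 0.19288267 0.0672023 ] 0.12639645619896056
868 -161.71125512617493 [0.4452498  0.1611981  0.12650908] [-167.55153431 -155.95039873]
111 -140.1755347610028 [0.47559699 0.14907653 0.09225694] [-169.71370729  -89.47977409]
```

View pics/w5c.png

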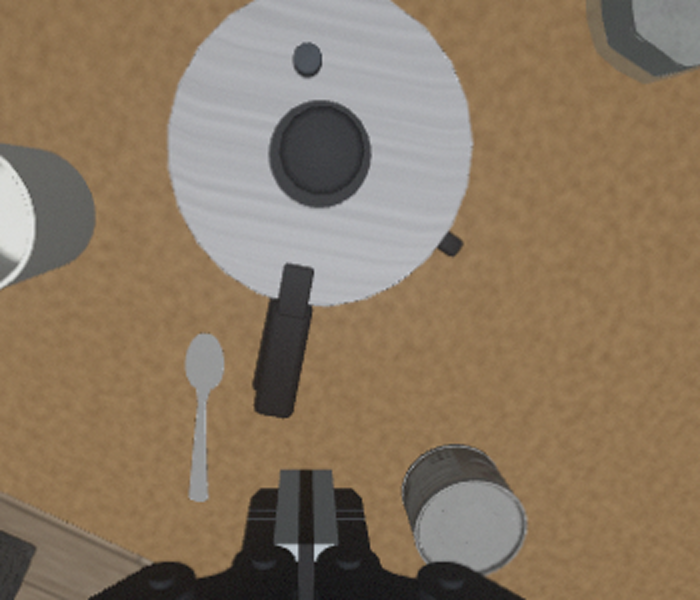

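The view shows the lid handle (285,350) now covering the cooker's handle, at -161.7° against -162.2°. The lid is flat and down tight, and the tin, spoon and mug are where they were.

```bash
python3 -c "
from h import *
print(workorder.close_job())"
```

```text
the job is handed in; nothing more can be done
None
```

The pressure cooker is closed and the job is handed in: the lid was set on at the open mark, then turned clockwise until it stopped moving under a 22 N push, with its handle within about 1° of the cooker's and the lid at locked height by camera; the grip slipped on the knob about 2° short, so I finished by pushing the handle, and no bystander was touched.

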